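# Load the cap burnisher from pouring pans

## Robot

A 6-joint arm with a two-finger parallel gripper is mounted at the origin on the work surface. World frame = base frame: x ahead of the robot, y to its left, z up, the work surface at z = 0. Lengths are in m, angles in rad, forces in N, time in s.
With the tool pointing down it reaches from about 0.4 to 0.925 m from the base axis. Payload 12.5 kg.
Tool frame: the origin (TCP) lies on the mounting face of the last link; the fingertips stand 190 mm ahead of it and the grasp point (between the pads) lies robot.hold_point_z ahead of it (robot.hold_point_z is the distance from the TCP to the grasp point, in m); z points along the fingers, y is the direction in which the jaws open and shut (so a half turn about z gives the same grasp; the last joint's range is limited). The gripper opens to 95 mm and grips with 3 to 60 N. Pads are 20 mm wide; open, the fingers measure 119 mm over their backs; the gripper's body (75 mm by 180 mm) begins 59 mm behind the grasp point.
Start: joints at [1.021, 0.491, 1.559, -0, 1.092, -0.106], TCP at [0.268, 0.564, 0.405] pointing down, gripper open.
Joint ranges: [-3.1, 3.1], [-0.84, 2.19], [0.05, 2.79], [-1.13, 4.28], [0.06, 2.93], [-2.69, 2.69]. Speed limits (rad/s): [2.22, 2.22, 2.79, 3.14, 3.14, 3.14].

## Interface

Orientations are given as a unit quaternion [x, y, z, w].
In Python, from plant import robot gives the robot as it stands. The module is installed in compiled form; this text tells all that it offers.
- The arm moves only by the tool apply_moves, never from a script. Its argument "moves" is a list of rows, each a list of 5 numbers: the shift along the world's x, y, z in cm, then the turn about the world's z in rad, then the closure, from -1 (fully open) to 1 (shut), so that 0 is half open. In form: [[x, y, z, turn, claw], ...]. A call has exactly 8 rows; each row shifts and turns the pose as measured when the row begins; what a row does not reach is not made up. A row lasts 1/8 s, in which the tool goes at most 62.5 mm and 10.7 degrees, less where a joint would pass 70% of its speed; a pose out of reach is approached as far as the arm can. A call is refused whole if a number of a shift passes 6.25 or a number of a turn 0.188, either way. A call with a gripper value outside its range is refused whole. The fingers move at their own pace and stop on an object; "grip_force" is the grip in N (left out, the last holds). Time passes only in rows, so rows that do not move let the fingers close, or fill a call up. It gives the time, the measured TCP pose, the force and the opening at its end, in the units of the state.
- robot.get_obs(): the state, without advancing time (a new reading comes with each control period).
- robot.read_camera(name): name is "scene" or "top" or "wrist"; returns a dict with "img" (400x640x3 uint8, red, green, blue), "depth" (400x640 float32, m along the optical axis (not along the pixel's ray), 0 where there is no reading), "K" (3x3 intrinsics, pixels), "rvec" (rotation vector, rad) and "tvec" (3), from world to camera coordinates, as OpenCV has them. Camera axes: x right, y down, z forward; pixel columns grow to the right and rows downward; lengths in m; the calibration is good to about 2 mm. A picture is of the moment at which its call begins.
- robot.sign_off(): hands the job in, once; it reports no verdict.
The state is a dict: "clock": time; "joint_positions": joint angles; "qd": joint speeds; "effort": joint torques, N m; "position": TCP position; "orientation": TCP orientation; "wrist_force": force on the tool from outside, world axes, zero at the start; "moment": the same for the moment, N m; "grip_width": finger opening in m.
Only numpy, scipy, OpenCV 4.12 (cv2) and the standard library are available. Lean on these libraries where they do the work, as an engineer would, in place of code of your own. Each camera call takes 0.05 s, during which the arm holds its last target. There are 200 camera calls.

## Task

Switch the burnisher off at its isolator, then tip the steel balls from every loaded pan into the bowl, each time bringing the pan's spout down close over the bowl before you tip so that no ball bounces out, and never handling the balls with the gripper. Stand all three pans, emptied ones and those that were empty already, flat and side by side on the black rubber mat, and once all the balls are in, switch the isolator back on. Leave the other things on the counter where they are.

Things in the scene. Friction and masses are not known exactly. Their poses are not given: they have to be found in the camera images.
- bowl_rim (a point): centre of the round mouth of the grey burnisher bowl, at rim height, 85 mm above the counter. Mouth radius 91 mm inside, 95 outside; open, 50 mm deep inside, inner floor radius about 76 mm. The machine is fixed, stands on a round grey base of radius 95 mm and can be loaded from any side. z is up; the yaw means nothing
- isolator (a joint): angle of the burnisher's rotary isolator handle, rad: 0 = ON (so at the start), 1.4 = OFF. Grows anticlockwise seen from above, about an upright axis. An over-centre spring holds it at either end stop: about 0.25 N m to start turning, falling to nothing half-way (0.7), after which it clicks over to the other end
- isolator_grip (a point): middle of the black bar-shaped isolator handle, 61 mm above the counter, on the turning axis. The bar is 84 mm long along this point's x axis (it turns with the handle), 16 mm wide and 32 mm tall, free on all sides, on top of a fixed low grey box 70 x 70 mm and 35 mm tall
- mat: black rubber mat for emptied pans, fixed on the counter, 300 mm along its x by 260 mm along its y, 4 mm thick; origin at the centre of its underside; room for four pans side by side and end to end
- pan0_mid (a point): middle of an open aluminium pan, 21 mm above its underside: 135 mm long along x (from -75 to +60), 60 mm wide along y, walls 42 tall and 3 thick, floor 3 mm, about 0.18 kg. Straight full-height side walls from x = -35 to +60, to be gripped across the 60 mm width. The -x end (towards the robot at the start) is the spout; z is up out of the pan. Holds two balls, one or none
- pan0_lip (a point): middle of that pan's spout lip: 75 mm in front (-x) of its middle, 30 mm above its underside. The floor rises to it as a 35 degree ramp from x = -35 mm, so balls roll out over the lip once the pan is tipped, spout down, clearly past 35 degrees (55 is ample)
- pan1_mid (a point): middle of an open aluminium pan, 21 mm above its underside: 135 mm long along x (from -75 to +60), 60 mm wide along y, walls 42 tall and 3 thick, floor 3 mm, about 0.18 kg. Straight full-height side walls from x = -35 to +60, to be gripped across the 60 mm width. The -x end (towards the robot at the start) is the spout; z is up out of the pan. Holds two balls, one or none
- pan1_lip (a point): middle of that pan's spout lip: 75 mm in front (-x) of its middle, 30 mm above its underside. The floor rises to it as a 35 degree ramp from x = -35 mm, so balls roll out over the lip once the pan is tipped, spout down, clearly past 35 degrees (55 is ample)
- pan2_mid (a point): middle of an open aluminium pan, 21 mm above its underside: 135 mm long along x (from -75 to +60), 60 mm wide along y, walls 42 tall and 3 thick, floor 3 mm, about 0.18 kg. Straight full-height side walls from x = -35 to +60, to be gripped across the 60 mm width. The -x end (towards the robot at the start) is the spout; z is up out of the pan. Holds two balls, one or none
- pan2_lip (a point): middle of that pan's spout lip: 75 mm in front (-x) of its middle, 30 mm above its underside. The floor rises to it as a 35 degree ramp from x = -35 mm, so balls roll out over the lip once the pan is tipped, spout down, clearly past 35 degrees (55 is ample)
- ball0_center (a point): centre of a steel burnishing ball, 30 mm across, 0.11 kg, lying in one of the pans at the start; may be absent
- ball1_center (a point): centre of a steel burnishing ball, 30 mm across, 0.11 kg, lying in one of the pans at the start; may be absent
- ball2_center (a point): centre of a steel burnishing ball, 30 mm across, 0.11 kg, lying in one of the pans at the start; may be absent
- ball3_center (a point): centre of a steel burnishing ball, 30 mm across, 0.11 kg, lying in one of the pans at the start; may be absent
- ball4_center (a point): centre of a steel burnishing ball, 30 mm across, 0.11 kg, lying in one of the pans at the start; may be absent
- ball5_center (a point): centre of a steel burnishing ball, 30 mm across, 0.11 kg, lying in one of the pans at the start; may be absent
- socket: upright steel wheel-nut socket, 38 mm across and 75 mm tall, standing among the pans; bystander, to be left where it is; origin at the underside's centre
- cone: steel balance cone, 84 mm across and 70 mm tall; bystander, to be left where it is; origin at the underside's centre
- mallet: red-headed weight mallet, lying, about 250 mm long and 56 mm high; origin on the counter under the handle; the head is centred 70 mm along +x, the handle ends 160 mm along -x; bystander, to be left where it is
- nut: brass valve stem nut, 60 mm across, 34 mm tall; bystander, to be left where it is; origin at the underside's centre
- jar: jar with a cap, 72 mm across, 90 mm tall; bystander, to be left where it is; origin at the underside's centre
- gauge: round black pressure gauge, 68 mm across with a brass stem along x to 100 mm from its centre, 23 mm tall; bystander, to be left where it is; origin at the underside's centre
Mind the look-alikes: they are no part of the job. What is shaped like the part that bears pan2_mid but orange or red is not meant. What is shaped like the part that bears bowl_rim but blue is not meant.

How it is judged:
On the way, in this order (a step that is already met when the one before it is completed fails the run):
1. the isolator is off (value of joint isolator above 1.28 rad), for 0.2 s.
2. every ball is in the bowl, with the isolator still off (horizontal distance between each of ball0_center, ball1_center, ball2_center, ball3_center, ball4_center, ball5_center and bowl_rim below 0.085 m and height (world z) of ball0_center between 0.04 and 0.085 m and height (world z) of ball1_center between 0.04 and 0.085 m and height (world z) of ball2_center between 0.04 and 0.085 m and height (world z) of ball3_center between 0.04 and 0.085 m and height (world z) of ball4_center between 0.04 and 0.085 m and height (world z) of ball5_center between 0.04 and 0.085 m and value of joint isolator above 1.28 rad), for 0.3 s.
3. the isolator is on again (value of joint isolator below 0.12 rad), for 0.2 s.
At the end, for the whole second after the job is handed in: every ball that is present lies in the bowl (within 85 mm of its axis, below the rim), the isolator is at ON (under 0.12 rad), and all three pans stand still and level (within 0.12 rad) on the mat itself, not stacked, each pan's middle within the mat's outline (horizontal distance between each of ball0_center, ball1_center, ball2_center, ball3_center, ball4_center, ball5_center and bowl_rim below 0.085 m and height (world z) of ball0_center between 0.04 and 0.085 m and height (world z) of ball1_center between 0.04 and 0.085 m and height (world z) of ball2_center between 0.04 and 0.085 m and height (world z) of ball3_center between 0.04 and 0.085 m and height (world z) of ball4_center between 0.04 and 0.085 m and height (world z) of ball5_center between 0.04 and 0.085 m and x of pan0_mid in the frame of mat between -0.15 and 0.15 m and y of pan0_mid in the frame of mat between -0.13 and 0.13 m and angle between each of pan0_mid, pan1_mid, pan2_mid's own z axis and vertical below 0.12 rad and height (world z) of each of pan0_mid, pan1_mid, pan2_mid below 0.04 m and linear speed of each of pan0, pan1, pan2 below 0.03 m/s and x of pan1_mid in the frame of mat between -0.15 and 0.15 m and y of pan1_mid in the frame of mat between -0.13 and 0.13 m and x of pan2_mid in the frame of mat between -0.15 and 0.15 m and y of pan2_mid in the frame of mat between -0.13 and 0.13 m and value of joint isolator below 0.12 rad); the robot touches nothing.
It fails at once if a pan with a ball still in it is tipped (more than about 30 degrees) while its spout lip is more than 60 mm above the bowl rim, or not over the bowl ((distance between any of ball0_center, ball1_center and pan0_mid below 0.062 m and angle between pan0_mid's own z axis and vertical above 0.52 rad and (z of pan0_lip in the frame of bowl_rim above 0.06 m or horizontal distance between pan0_lip and bowl_rim above 0.095 m)) or (distance between any of ball2_center, ball3_center and pan1_mid below 0.062 m and angle between pan1_mid's own z axis and vertical above 0.52 rad and (z of pan1_lip in the frame of bowl_rim above 0.06 m or horizontal distance between pan1_lip and bowl_rim above 0.095 m)) or (distance between any of ball4_center, ball5_center and pan2_mid below 0.062 m and angle between pan2_mid's own z axis and vertical above 0.52 rad and (z of pan2_lip in the frame of bowl_rim above 0.06 m or horizontal distance between pan2_lip and bowl_rim above 0.095 m))).
It fails at once if a ball is touched by the gripper (contact force between the fingers and ball0 above 1 N or contact force between the fingers and ball1 above 1 N or contact force between the fingers and ball2 above 1 N or contact force between the fingers and ball3 above 1 N or contact force between the fingers and ball4 above 1 N or contact force between the fingers and ball5 above 1 N).
It fails at once if a bystander is pushed more than 40 mm (distance of any of socket, cone, mallet, nut, jar, gauge from where it was at the start of the episode above 0.04 m).
Of ball0, ball1, ball2, ball3, ball4, ball5 only 2 to 5 are there at a start; the rules pass over those that are not, and their reading is None.
At some moment in a run one of pan0, pan1, pan2 may be knocked a few centimetres aside while the robot is not near it.
It also fails if it takes over 210 s, if anything falls off the work surface, if the arm or the gripper's body presses on something with over 40 N, if the wrist force passes 120 N, or if a joint passes its speed limit or range.

## Working session

There is one attempt and no reset: what is moved stays moved. The work goes in short steps, Python scripts to look and compute and a tool call to move; the robot and the scene stay as the last step left them, time stands still between calls to the robot, and variables do not carry over. Pictures are saved under pics/ and viewed, about 12 in all and at most 16, crops included, and the job is handed in when it is done.

Besides the shell and the picture viewer there is one more tool, called after "Emit:" by a JSON object that holds its "op" and its "data". apply_moves: Moves the arm, as the interface text tells. Its arguments: {"type":"object","properties":{"moves":{"type":"array","items":{"type":"array","items":{"type":"number"}}},"grip_force":{"type":"number"}},"required":["moves"]}

```bash
mkdir -p pics
cat > h.py <<'E'
import numpy as np, cv2
from plant import robot
def cam(n):
    c=robot.read_camera(n); c['R']=cv2.Rodrigues(np.array(c['rvec'],float))[0]; c['t']=np.array(c['tvec'],float).ravel(); return c
def save(c,f,box=None,s=1):
    im=c['img'][:,:,::-1]
    if box: im=im[box[1]:box[3],box[0]:box[2]]
    cv2.imwrite('pics/'+f,cv2.resize(im,None,fx=s,fy=s,interpolation=cv2.INTER_CUBIC))
def plane(c,uv,z):
    uv=np.atleast_2d(np.array(uv,float)); d=np.c_[uv,np.ones(len(uv))]@np.linalg.inv(c['K']).T@c['R']
    o=-c['R'].T@c['t']; return o+d*((z-o[2])/d[:,2])[:,None]
def cloud(c):
    v,u=np.mgrid[0:400,0:640]; d=c['depth']
    p=np.stack([u,v,np.ones_like(u)],-1).reshape(-1,3)@np.linalg.inv(c['K']).T*d.reshape(-1,1)
    return ((p-c['t'])@c['R']).reshape(400,640,3)
def proj(c,p):
    q=c['K']@(c['R']@np.array(p,float)+c['t']); return q[:2]/q[2]
E
python3 - <<'E'
from h import *
c=cam('top'); save(c,'top1.png',s=1.25); print(-c['R'].T@c['t'])
d=cam('scene'); save(d,'sc1.png',s=1.25); print(-d['R'].T@d['t'])
o=robot.get_obs(); print(o, robot.hold_point_z)
E
```

```text
[0.38094422 0.04747379 1.35507086]
[0.9752801  0.73995727 0.79174263]
{'clock': 0.1, 'joint_positions': array([ 1.02137787e+00,  4.91509292e-01,  1.55938186e+00, -4.99405470e-06,
        1.09166044e+00, -1.05606212e-01]), 'qd': array([ 0.002418  , -0.00033423, -0.00144684, -0.00041546, -0.00089608,
        0.00051608]), 'effort': array([ 3.37184538e-03, -6.13626266e+01, -2.58609849e+01,  6.94155484e-02,
        4.70396248e-02, -2.55181305e-05]), 'position': array([0.26833907, 0.56444213, 0.40421615]), 'orientation': array([ 2.20088256e-01,  9.75479846e-01, -4.54699674e-04, -1.52143512e-04]), 'wrist_force': array([ 0.07982946,  0.29738136, -0.50923894]), 'moment': array([-0.03492165,  0.00538376, -0.04016061]), 'grip_width': 0.09558399764623488} 0.1713
```

View pics/top1.png

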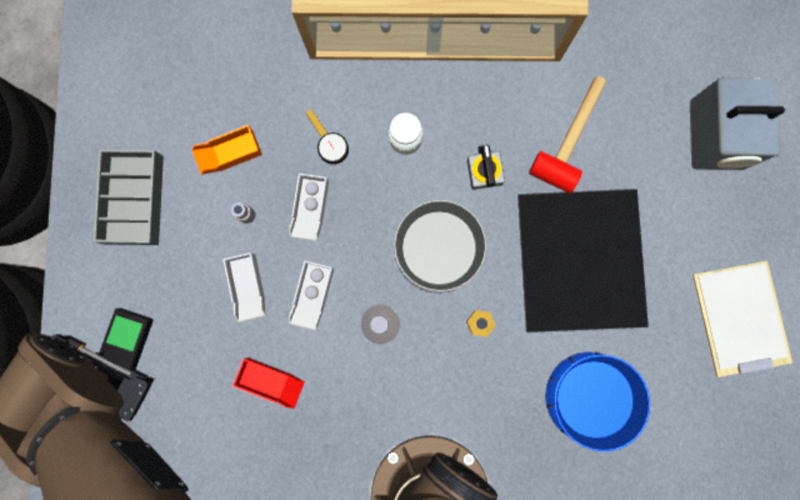

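View pics/sc1.png

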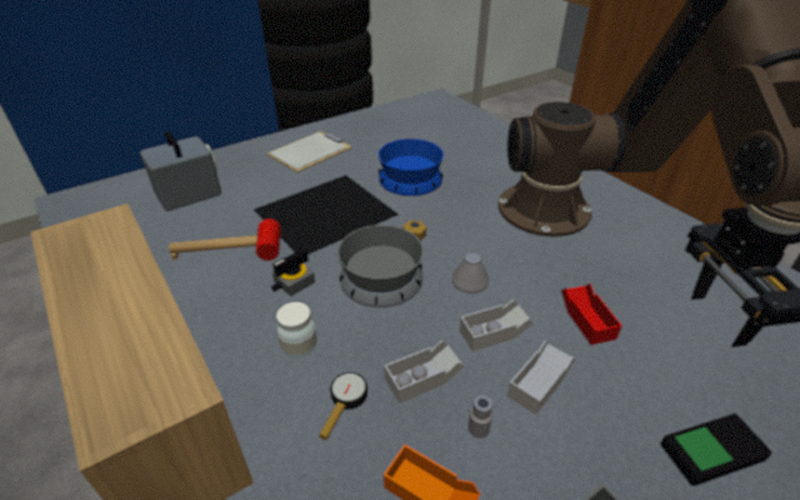

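The top view (800-px scale) shows these candidates for the wanted things:
- **Pans:** aluminium at (310,206) with 2 balls, (312,295) with 2 balls and (243,287) empty. The look-alikes are orange (227,149) and red (269,382).
- **Bowls:** grey (440,246) is the one wanted; blue (598,401) is the look-alike.
- **Isolator:** (486,168).
- **Mat:** (583,260).

Next I'll measure these.

```bash
cat >> h.py <<'E'
def blobs(c,mask,z,amin=150,ws=None):
    out=[]
    for k in cv2.findContours(mask.astype(np.uint8),cv2.RETR_EXTERNAL,cv2.CHAIN_APPROX_NONE)[0]:
        if cv2.contourArea(k)<amin: continue
        p=plane(c,k[:,0,:],z)[:,:2].astype(np.float32)
        (cx,cy),(w,h),a=cv2.minAreaRect(p*1000)
        if w<h: w,h,a=h,w,a+90
        out.append((cx/1000,cy/1000,w,h,((a+90)%180)-90,k[:,0].mean(0)))
    return out
E
python3 - <<'E'
from h import *
c=cam('top'); P=cloud(c); z=P[...,2]; hsv=cv2.cvtColor(c['img'],cv2.COLOR_RGB2HSV); S,V=hsv[...,1],hsv[...,2]
u=np.arange(640)[None]+0*z; v=np.arange(400)[:,None]+0*z
def m(n,mask,zz,**k):
    for b in blobs(c,mask,zz,**k): print(n,np.round(b[0:5],3),np.round(b[5]))
box=lambda a,b,x,y:(u>a)&(u<x)&(v>b)&(v<y)
m('pan', box(170,130,275,270)&(z>0.028)&(z<0.06)&(S<60),0.042,amin=40)
m('pandepth', box(170,130,275,270)&(z>0.012),0.042,amin=40)
m('bowl', box(300,140,400,250)&(z>0.07),0.085)
m('iso', box(370,110,405,155)&(z>0.055),0.077,amin=20)
m('isoblk', box(370,110,405,155)&(V<60),0.077,amin=20)
m('isobase', box(370,110,405,155)&(z>0.025),0.035,amin=20)
m('mat', box(405,140,530,275)&(V<60),0.004)
m('tall',(z>0.02)&(z<0.2)&box(90,60,520,340),0.03)
save(c,'crop1.png',(180,90,420,275),3.3)
for q in [(390,130),(350,200),(470,205),(248,235)]: print(q,P[q[1],q[0]])
E
```

```text
pan [  0.423   0.257  21.062  21.055 -88.343] [248. 233.]
pan [  0.416   0.258 134.744  62.277 -13.545] [248. 236.]
pan [  0.431   0.398 136.489  64.26   13.729] [195. 229.]
pan [  0.587   0.403  36.846  31.333 -32.96 ] [195. 171.]
pan [  0.604   0.268 137.179  63.35   -8.01 ] [245. 160.]
pandepth [  0.416   0.258 134.822  66.713 -13.634] [248. 236.]
pandepth [  0.432   0.396 136.489  67.096  13.729] [195. 229.]
pandepth [  0.59    0.406  48.654  40.4   -89.226] [194. 170.]
pandepth [  0.605   0.269 137.324  69.919  -8.212] [246. 165.]
bowl [ 5.19000e-01 -1.10000e-02  1.87211e+02  1.86213e+02  7.42000e-01] [351. 196.]
iso [ 0.69  -0.11  85.839 18.379  9.378] [390. 132.]
isoblk [ 0.687 -0.107 85.322 16.853 12.49 ] [388. 134.]
isobase [ 0.699 -0.109 89.855 70.918  9.295] [388. 133.]
mat [  0.502  -0.323 295.811 256.402   3.309] [466. 208.]
tall [  0.231   0.341 138.496  64.874  69.784] [214. 306.]
tall [  0.232  -0.345 209.244 145.403 -88.936] [476. 314.]
tall [  0.363  -0.102  55.04   52.178 -89.693] [384. 258.]
tall [  0.319   0.651 115.442  82.845 -17.918] [102. 269.]
tall [  0.357 
[... 223 characters left out ...]
 5.26000e-01 -1.40000e-02  1.95274e+02  1.94182e+02  1.53000e-01] [351. 197.]
tall [  0.606   0.269 138.433  65.17   -8.01 ] [246. 165.]
tall [  0.624   0.642 206.37   98.577   3.051] [110. 157.]
tall [ 0.7   -0.11  90.4   71.682  8.435] [388. 133.]
tall [ 0.737  0.221 63.65  62.615  0.684] [265. 117.]
tall [  0.729   0.454 136.562  70.414 -67.792] [180. 120.]
tall [7.7000e-01 6.3000e-02 8.8795e+01 7.0506e+01 7.1500e-01] [324. 106.]
tall [  0.78   -0.306 263.043 103.668 -26.489] [456. 111.]
(390, 130) [ 0.69395601 -0.10974375  0.07941401]
(350, 200) [ 0.51437487 -0.00980826  0.03803072]
(470, 205) [ 5.09239965e-01 -3.35956285e-01  1.17874688e-04]
(248, 235) [0.41819874 0.25910176 0.02856832]
```

View pics/crop1.png

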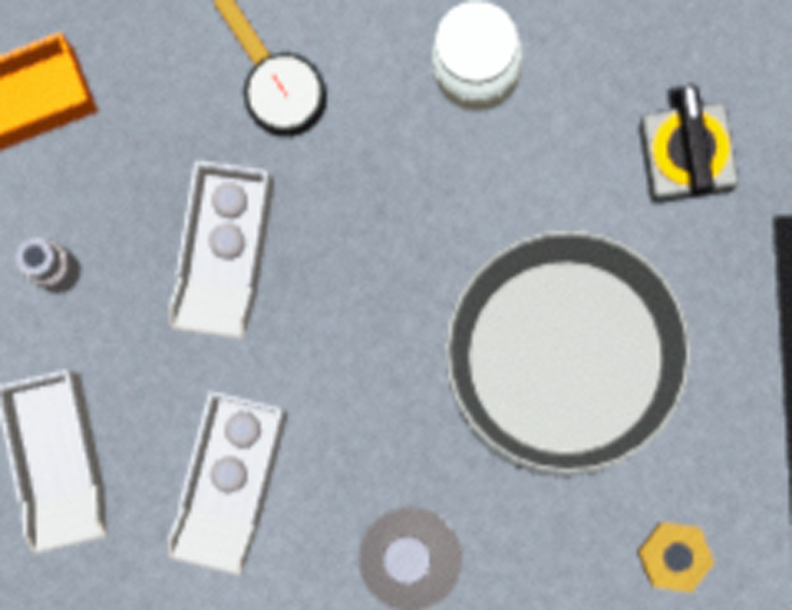

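The close crop confirms the choice: two pans with two balls each, one empty pan, and the grey bowl. The sizes fit (pans 135x62 mm, bowl 187 mm across, handle 86x18 mm at about 9 deg). I'll start with the isolator.

Emit:
{"op": "apply_moves", "data": {"moves": [[2.6, -4.2, 0, -0.16, -1], [2.6, -4.2, 0, -0.16, -1], [2.6, -4.2, 0, -0.16, -1], [2.6, -4.2, 0, -0.16, -1], [2.6, -4.2, 0, -0.16, -1], [2.6, -4.2, 0, -0.16, -1], [2.6, -4.2, 0, -0.16, -1], [2.6, -4.2, 0, -0.16, -1]], "grip_force": 40}}

```text
clock: 1.15
position: [0.4794, 0.2199, 0.4027]
orientation: [0.77, 0.638, -0.001, -0.001]
wrist_force: [0.8, 0.5, -0.3]
grip_width: 0.0951
```

Emit:
{"op": "apply_moves", "data": {"moves": [[2.6, -4.2, 0, -0.16, -1], [2.6, -4.2, 0, -0.16, -1], [2.6, -4.2, 0, -0.16, -1], [2.6, -4.2, 0, -0.16, -1], [2.6, -4.2, 0, -0.16, -1], [2.6, -4.2, 0, -0.16, -1], [2.6, -4.2, 0, -0.16, -1], [2.6, -4.2, 0, -0.16, -1]]}}

```text
clock: 2.15
position: [0.6929, -0.1287, 0.4015]
orientation: [1.0, 0.029, -0.001, -0.002]
wrist_force: [0.7, 1.1, 0.4]
grip_width: 0.0953
```

```bash
cat >> h.py <<'E'
def st():
    o=robot.get_obs(); q=o['orientation']; ph=np.degrees(np.arctan2(q[1],q[0]))
    jaw=(2*ph-90+90)%180-90
    print('t%.2f'%o['clock'],'tcp',np.round(o['position'],4),'graspz %.3f'%(o['position'][2]-.1713),'jaw(mod180) %.1f'%jaw,'w %.4f'%o['grip_width'],'F',np.round(o['wrist_force'],1),'M',np.round(o['moment'],2),'q',np.round(o['joint_positions'],2), 'tiltq',np.round(q[2:],3)); return o
E
python3 -c "from h import *; st()"
```

```text
t2.15 tcp [ 0.6929 -0.1287  0.4015] graspz 0.230 jaw(mod180) -86.7 w 0.0953 F [0.7 1.1 0.4] M [-0.04  0.19  0.01] q [-0.28  0.61  1.34  0.    1.19  1.23] tiltq [-0.001 -0.002]
```

Emit:
{"op": "apply_moves", "data": {"moves": [[-0.1, 1.0, -2, 0.05, -1], [-0.1, 0.9, -3, 0.05, -1], [0, 0, -3, 0, -1], [0, 0, -3, 0, -1], [0, 0, -3, 0, -1], [0, 0, -2.5, 0, -1], [0, 0, 0, 0, -1], [0, 0, 0, 0, -1]]}}

```text
clock: 3.15
position: [0.6916, -0.1135, 0.2293]
orientation: [0.997, 0.077, -0.002, -0.002]
wrist_force: [0.3, 0.5, 0.2]
grip_width: 0.095
```

```bash
python3 -c "from h import *; st()"
```

```text
t3.15 tcp [ 0.6916 -0.1135  0.2293] graspz 0.058 jaw(mod180) -81.2 w 0.0950 F [0.3 0.5 0.2] M [-0.11  0.11  0.02] q [-0.26  0.78  1.5   0.    0.87  1.16] tiltq [-0.002 -0.002]
```

Close on the handle, then turn about +1.5 rad.

Emit:
{"op": "apply_moves", "data": {"moves": [[0, 0.3, 0.3, 0, 0.5], [0, 0, 0, 0, 1], [0, 0, 0, 0, 1], [0, 0, 0, 0, 1], [0, 0, 0, 0, 1], [0, 0, 0, 0, 1], [0, 0, 0, 0.1, 1], [0, 0, 0, 0.15, 1]]}}

```text
clock: 4.15
position: [0.6921, -0.1113, 0.2358]
orientation: [0.979, 0.204, 0.0, -0.0]
wrist_force: [5.4, -22.0, -6.1]
grip_width: 0.0207
```

Emit:
{"op": "apply_moves", "data": {"moves": [[0, 0, 0, 0.15, 1], [0, 0, 0, 0.15, 1], [0, 0, 0, 0.15, 1], [0, 0, 0, 0.15, 1], [0, 0, 0, 0.15, 1], [0, 0, 0, 0.15, 1], [0, 0, 0, 0.15, 1], [0, 0, 0, 0.15, 1]]}}

```text
clock: 5.15
position: [0.6914, -0.1109, 0.2357]
orientation: [0.679, 0.734, -0.001, -0.002]
wrist_force: [-0.3, 0.1, 0.2]
grip_width: 0.0166
```

```bash
python3 -c "from h import *; st()"
```

```text
t5.15 tcp [ 0.6914 -0.1109  0.2357] graspz 0.064 jaw(mod180) 4.5 w 0.0166 F [-0.3  0.1  0.2] M [-0.05 -0.   -1.1 ] q [-0.25  0.78  1.5   0.    0.87 -0.33] tiltq [-0.001 -0.002]
```

Emit:
{"op": "apply_moves", "data": {"moves": [[0, 0, 0, -0.05, 0.3], [0, 0, 0, 0, -1], [0, 0, 0, 0, -1], [0, 0, 4, 0, -1], [0, 0, 4, 0, -1], [-0.4, 2, 4, 0.1, -1], [-0.4, 4, 0, 0.16, -1], [-0.4, 4, 0, 0.16, -1]]}}

```text
clock: 6.15
position: [0.6787, -0.0114, 0.3586]
orientation: [0.527, 0.85, -0.002, -0.002]
wrist_force: [0.9, 1.4, -0.3]
grip_width: 0.0914
```

Emit:
{"op": "apply_moves", "data": {"moves": [[-0.4, 4, 0, 0.16, -1], [-0.4, 4, 0, 0.16, -1], [-0.4, 4, 0, 0.16, -1], [-0.4, 4, 0, 0.16, -1], [-0.4, 4, 0, 0.16, -1], [-0.4, 3, 0, 0.16, -1], [-0.4, 2, 0, 0.1, -1], [0, 0, 0, 0, -1]]}}

```text
clock: 7.15
position: [0.6482, 0.2492, 0.3591]
orientation: [0.003, 1.0, -0.003, 0.0]
wrist_force: [-0.1, -0.1, 0.4]
grip_width: 0.0949
```

```bash
cat >> h.py <<'E'
def pans(c,z=0.042,box=None):
    P=cloud(c); zz=P[...,2]; S=cv2.cvtColor(c['img'],cv2.COLOR_RGB2HSV)[...,1]
    m=(zz>0.028)&(zz<0.06)&(S<60)
    for b in blobs(c,m,z,amin=300):
        if 110<b[2]<150 and 50<b[3]<75:
            a=np.radians(b[4]); print('pan mid',np.round([b[0]+.0075*np.cos(a),b[1]+.0075*np.sin(a)],3),'size',np.round(b[2:4]),'yaw %.1f'%b[4], 'grip@42',np.round([b[0]+.0495*np.cos(a),b[1]+.0495*np.sin(a)],3))
E
python3 - <<'E'
from h import *
st(); c=cam('top'); pans(c); save(c,'top2.png',(150,80,430,280),2.8)
P=cloud(c); z=P[...,2]; m=np.zeros((400,640),bool); m[110:155,370:405]=True
for b in blobs(c,m&(z>.055),.077,amin=20): print('iso',np.round(b[:5],3))
w=cam('wrist'); save(w,'w2.png')
E
```

```text
t7.15 tcp [0.6482 0.2492 0.3591] graspz 0.188 jaw(mod180) 89.6 w 0.0949 F [-0.1 -0.1  0.4] M [0.05 0.08 0.  ] q [ 0.27  0.63  1.42 -0.01  1.09 -1.29] tiltq [-0.003  0.   ]
iso [  0.689  -0.107  77.844  21.144 -89.318]
```

View pics/w2.png

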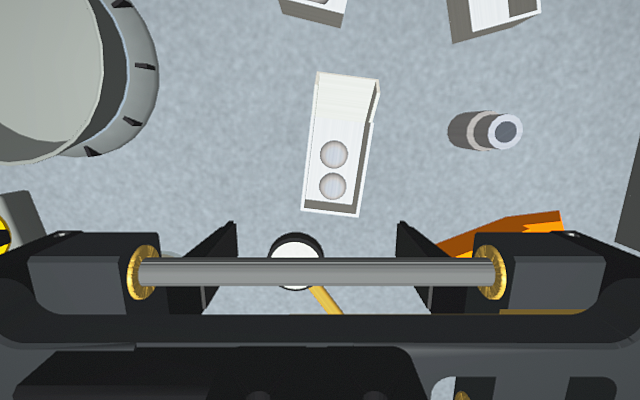

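The wrist view shows the target pan from (318,75) to (360,215) with two balls, and the isolator bar measured at -89 deg, which is OFF. I'll measure the pan in the wrist view.

Run:
```python
from h import *
w=cam('wrist'); P=cloud(w); z=P[...,2]; pans(w)
m=(z>.028)&(z<.06); 
for b in blobs(w,m,.042,amin=300): print(np.round(b[:5],3),np.round(b[5]))
```

```text
pan mid [0.61  0.267] size [134.  61.] yaw -7.5 grip@42 [0.652 0.261]
[  0.678   0.469  63.695  22.019 -87.005] [536. 224.]
[  0.681  -0.071  67.576  26.755 -14.629] [  9. 225.]
[ 0.587  0.4   37.631 35.062 -4.108] [478. 129.]
[  0.602   0.268 133.729  61.064  -7.546] [340. 143.]
[  0.482   0.408  67.255  28.955 -75.714] [498.  16.]
[ 0.482  0.244 59.356 14.091 89.394] [317.   6.]
[ 5.4200e-01  5.3000e-02  1.3644e+02  4.3745e+01 -2.0285e+01] [113.  78.]
[ 5.37000e-01 -1.00000e-03  1.47276e+02  8.98900e+01 -1.46290e+01] [43. 70.]
```

Emit:
{"op": "apply_moves", "data": {"moves": [[0.4, 1.2, -3, -0.06, -1], [0, 0, -4, -0.06, -1], [0, 0, -4, 0, -1], [0, 0, -2.5, 0, -1], [0, 0, -1, 0, -1], [0, 0, -0.5, 0, -1], [0, 0, 0, 0, -1], [0, 0, 0, 0, -1]], "grip_force": 60}}

```text
clock: 8.3
position: [0.6556, 0.2522, 0.2087]
orientation: [0.076, 0.997, -0.002, 0.003]
wrist_force: [-1.1, 0.0, 0.4]
grip_width: 0.0952
```

```bash
python3 -c "from h import *; st()"
```

```text
t8.30 tcp [0.6556 0.2522 0.2087] graspz 0.037 jaw(mod180) 81.3 w 0.0952 F [-1.1  0.   0.4] M [ 0.06  0.03 -0.02] q [ 0.27  0.81  1.5  -0.01  0.82 -1.14] tiltq [-0.002  0.003]
```

Emit:
{"op": "apply_moves", "data": {"moves": [[-0.3, 0.9, -0.4, 0, -1], [0, 0, -0.7, 0, -1], [0, 0, 0, 0, -1], [0, 0, 0, 0, 0], [0, 0, 0, 0, 0.5], [0, 0, 0, 0, 1], [0, 0, 0, 0, 1], [0, 0, 0, 0, 1]]}}

```text
clock: 9.3
position: [0.6525, 0.2622, 0.1984]
orientation: [0.075, 0.997, -0.002, 0.004]
wrist_force: [-0.2, -0.1, -0.5]
grip_width: 0.0595
```

Emit:
{"op": "apply_moves", "data": {"moves": [[0, 0, 1, 0, 1], [0, 0, 1, 0, 1], [0, 0, 1, 0, 1], [0, 0, 2, 0, 1], [0, 0, 2, 0, 1], [0, 0, 1, 0, 1], [0, 0, 0, 0, 1], [0, 0, 0, 0, 1]]}}

```text
clock: 10.3
position: [0.652, 0.262, 0.2846]
orientation: [0.075, 0.997, -0.002, 0.004]
wrist_force: [0.2, -0.4, -4.9]
grip_width: 0.0597
```

Run:
```python
from h import *
st(); c=cam('scene'); save(c,'s3.png',(230,150,640,400),1.9)
```

```text
t10.30 tcp [0.652  0.262  0.2846] graspz 0.113 jaw(mod180) 81.4 w 0.0597 F [ 0.2 -0.4 -4.9] M [ 0.04 -0.12  0.03] q [ 0.29  0.72  1.46 -0.01  0.95 -1.13] tiltq [-0.002  0.004]
```

View pics/s3.png

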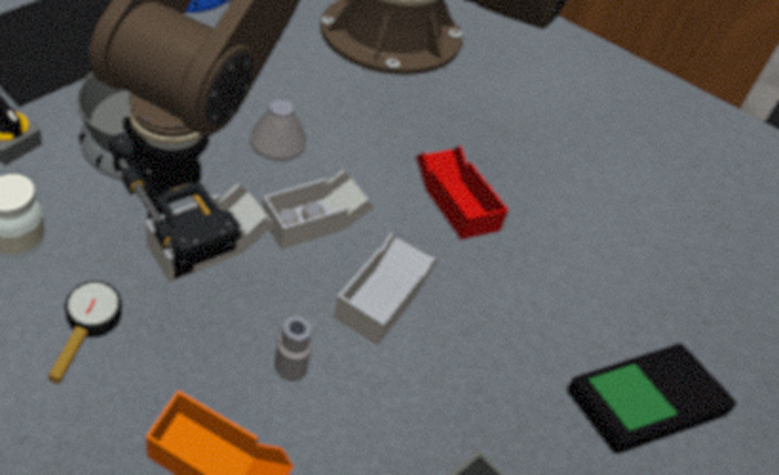

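The pan is held level with no droop. Next I carry it over the bowl.

Emit:
{"op": "apply_moves", "data": {"moves": [[0, 0, 3, 0, 1], [0, 0, 3, 0, 1], [-0.5, -2, 0, 0.02, 1], [-0.8, -3, 0, 0.02, 1], [-0.8, -3, 0, 0.02, 1], [-0.8, -3, 0, 0.02, 1], [-0.8, -3, 0, 0.02, 1], [-0.8, -3, 0, 0.02, 1]]}}

```text
clock: 11.35
position: [0.6052, 0.0891, 0.3398]
orientation: [0.012, 1.0, -0.003, -0.0]
wrist_force: [-0.4, -0.4, -4.6]
grip_width: 0.0596
```

Emit:
{"op": "apply_moves", "data": {"moves": [[-0.8, -3, 0, 0.02, 1], [-0.8, -3, 0, 0.02, 1], [-0.8, -2.5, 0, 0, 1], [-0.6, -2, 0, 0, 1], [-0.4, -1.5, 0, 0, 1], [0, -0.5, 0, 0, 1], [0, 0, 0, 0, 1], [0, 0, 0, 0, 1]]}}

```text
clock: 12.35
position: [0.5697, -0.0411, 0.3366]
orientation: [-0.008, 1.0, -0.002, -0.003]
wrist_force: [0.3, 0.1, -3.4]
grip_width: 0.0596
```

```bash
python3 -c "from h import *; st()"
```

```text
t12.35 tcp [ 0.5697 -0.0411  0.3366] graspz 0.165 jaw(mod180) -89.1 w 0.0596 F [ 0.3  0.1 -3.4] M [ 0.04 -0.13  0.02] q [-0.19  0.49  1.77 -0.01  0.88 -1.77] tiltq [-0.002 -0.003]
```

Emit:
{"op": "apply_moves", "data": {"moves": [[0.3, 1, 0, 0, 1], [0.2, 1, -0.3, 0, 1], [0, 0.8, -0.4, 0, 1], [0, 0.2, -0.2, 0, 1], [0, 0, 0, 0, 1], [0, 0, 0, 0, 1], [0, 0, 0, 0, 1], [0, 0, 0, 0, 1]]}}

```text
clock: 13.35
position: [0.5752, -0.0076, 0.3269]
orientation: [-0.009, 1.0, -0.002, -0.003]
wrist_force: [0.2, 0.2, -3.7]
grip_width: 0.0601
```

Emit:
{"op": "apply_moves", "data": {"moves": [[0, 0, 0, 0, 1], [0, 0, 0, 0, 1], [0, 0, 0, 0, 1], [0, 0, 0, 0, 1], [0, 0, 0, 0, 1], [0, 0, 0, 0, 1], [0, 0, 0, 0, 1], [0, 0, 0, 0, 1]], "grip_force": 12}}

```text
clock: 14.35
position: [0.5752, -0.0078, 0.327]
orientation: [-0.009, 1.0, -0.002, -0.002]
wrist_force: [0.0, -0.7, -4.0]
grip_width: 0.0596
```

Run:
```python
from h import *
st(); c=cam('scene'); save(c,'s4.png',(220,120,420,270),4)
```

```text
t14.35 tcp [ 0.5752 -0.0078  0.327 ] graspz 0.156 jaw(mod180) -89.0 w 0.0596 F [ 0.  -0.7 -4. ] M [ 0.07 -0.14  0.02] q [-0.13  0.51  1.77 -0.01  0.87 -1.71] tiltq [-0.002 -0.002]
```

View pics/s4.png

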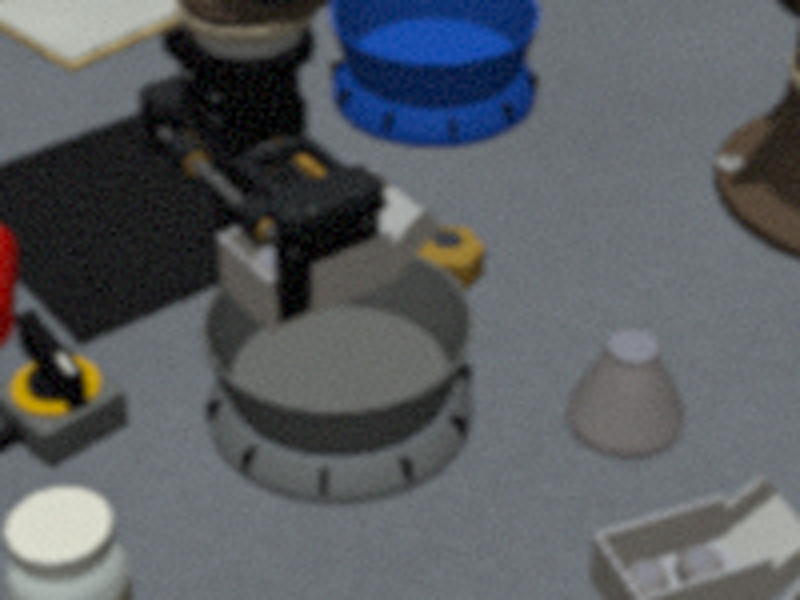

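Still level at 12 N, so I ease the grip in steps.

Emit:
{"op": "apply_moves", "data": {"moves": [[0, 0, 0, 0, 1], [0, 0, 0, 0, 1], [0, 0, 0, 0, 1], [0, 0, 0, 0, 1], [0, 0, 0, 0, 1], [0, 0, 0, 0, 1], [0, 0, 0, 0, 1], [0, 0, 0, 0, 1]], "grip_force": 7}}

```text
clock: 15.4
position: [0.5753, -0.0078, 0.3275]
orientation: [-0.009, 1.0, -0.002, -0.002]
wrist_force: [-0.1, 0.3, -1.8]
grip_width: 0.06
```

Run:
```python
from h import *
st(); c=cam('scene'); P=cloud(c)
# pan left wall points near hand: fit top/bottom slope
m=(P[...,0]>.42)&(P[...,0]<.66)&(abs(P[...,1]-.022)<.008)&(P[...,2]>.09)&(P[...,2]<.19)
q=P[m]
for x in np.arange(.44,.66,.02):
    s=q[abs(q[:,0]-x)<.01]; 
    if len(s): print(round(x,2),len(s),np.round([s[:,2].min(),s[:,2].max()],3))
```

```text
t15.40 tcp [ 0.5753 -0.0078  0.3275] graspz 0.156 jaw(mod180) -89.0 w 0.0600 F [-0.1  0.3 -1.8] M [ 0.07 -0.03  0.02] q [-0.13  0.51  1.77 -0.01  0.87 -1.71] tiltq [-0.002 -0.002]
0.54 3 [0.09  0.096]
0.56 82 [0.09 0.17]
0.58 158 [0.091 0.189]
0.6 121 [0.096 0.166]
0.62 6 [0.152 0.164]
```

Run:
```python
from h import *
c=cam('scene'); save(c,'s5.png',(220,120,420,270),4)
```

```text
(no output)
```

View pics/s5.png

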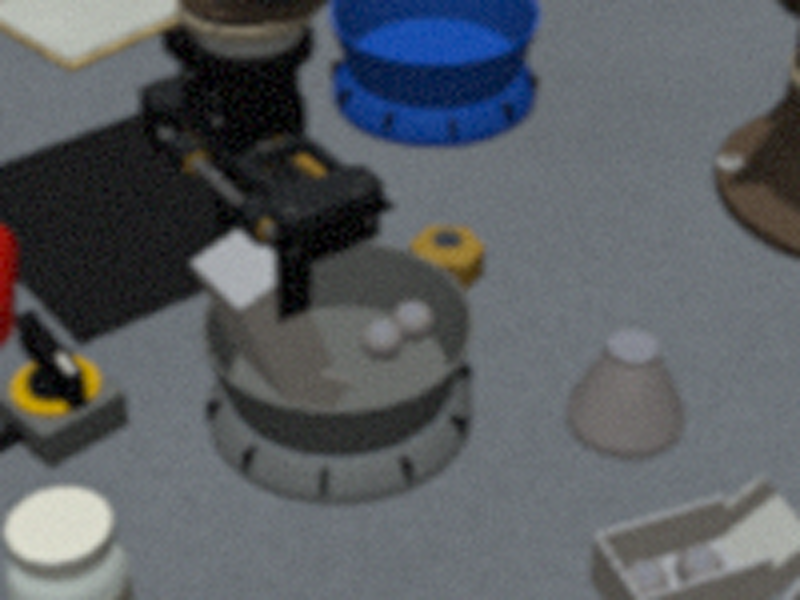

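Both balls are in the bowl, at (382,337) and (413,318) in the crop, and the pan is hanging steeply. I firm the grip, lift, and go to the far side of the mat.

Emit:
{"op": "apply_moves", "data": {"moves": [[0, 0, 0, 0, 1], [0, 0, 1, 0, 1], [0, 0, 3, 0, 1], [0, 0, 4, 0, 1], [0, 0, 4, 0, 1], [0, -2, 2, 0, 1], [-1, -4, 0, 0, 1], [-1, -4, 0, 0, 1]], "grip_force": 25}}

```text
clock: 16.5
position: [0.5538, -0.1077, 0.4768]
orientation: [-0.011, 1.0, -0.003, -0.0]
wrist_force: [0.4, 0.3, -2.5]
grip_width: 0.06
```

Emit:
{"op": "apply_moves", "data": {"moves": [[-1.5, -4, 0, 0, 1], [-1.5, -4, 0, 0, 1], [-1.5, -4, 0, 0, 1], [-1.5, -4, 0, 0, 1], [-1.5, -4, 0, 0, 1], [-1, -3, 0, 0, 1], [-0.5, -1, 0, 0, 1], [0, 0, 0, 0, 1]]}}

```text
clock: 17.5
position: [0.4579, -0.356, 0.4827]
orientation: [-0.01, 1.0, -0.004, 0.002]
wrist_force: [0.3, -0.1, -1.7]
grip_width: 0.0599
```

Run:
```python
from h import *
o=st(); c=cam('scene'); P=cloud(c)
h=o['position']-[0,0,.1713]
q=P.reshape(-1,3); q=q[(abs(q[:,0]-h[0])<.14)&(abs(q[:,1]-h[1])<.036)&(q[:,2]>.05)&(q[:,2]<h[2]+.03)]
print(len(q), q[q[:,2].argsort()[:5]].round(3), h)
```

```text
t17.50 tcp [ 0.4579 -0.356   0.4827] graspz 0.311 jaw(mod180) -88.9 w 0.0599 F [ 0.3 -0.1 -1.7] M [ 0.06  0.07 -0.  ] q [-0.77  0.36  1.57 -0.    1.21 -2.36] tiltq [-0.004  0.002]
785 [[ 0.433 -0.328  0.196]
 [ 0.425 -0.331  0.196]
 [ 0.431 -0.326  0.197]
 [ 0.428 -0.331  0.197]
 [ 0.433 -0.329  0.199]] [ 0.45794169 -0.35596402  0.3113941 ]
```

Emit:
{"op": "apply_moves", "data": {"moves": [[-0.5, -2, -3, 0, 1], [-0.4, -2, -4, 0, 1], [-0.3, -1.3, -4, 0, 1], [0, -0.2, -4, 0, 1], [0, 0, -2, 0, 1], [0, 0, -1, 0, 1], [0, 0, 0, 0, 1], [0, 0, 0, 0, 1]]}}

```text
clock: 18.55
position: [0.4504, -0.4039, 0.3016]
orientation: [-0.015, 1.0, -0.006, 0.004]
wrist_force: [-0.3, -0.0, -2.1]
grip_width: 0.0598
```

```bash
python3 -c "from h import *; st()"
```

```text
t18.55 tcp [ 0.4504 -0.4039  0.3016] graspz 0.130 jaw(mod180) -88.3 w 0.0598 F [-0.3 -0.  -2.1] M [ 0.05  0.09 -0.05] q [-0.84  0.58  1.72 -0.    0.83 -2.44] tiltq [-0.006  0.004]
```

Emit:
{"op": "apply_moves", "data": {"moves": [[0.8, -0.4, -0.8, 0.01, 1], [1.4, -0.3, -0.7, 0.01, 1], [1.6, 0, -0.6, 0, 1], [1.5, 0, -1.0, 0, 1], [1.5, 0, -1.5, 0, 1], [0.8, 0, -1.2, 0, 1], [0.8, 0, -0.8, 0, 1], [0, 0, 0, 0, 1]], "grip_force": 5}}

```text
clock: 19.55
position: [0.5415, -0.4109, 0.2316]
orientation: [-0.026, 1.0, -0.007, 0.005]
wrist_force: [-0.0, -0.0, -1.4]
grip_width: 0.0598
```

Run:
```python
from h import *
o=st(); c=cam('scene'); save(c,'s6.png',(180,120,380,270),4)
```

```text
t19.55 tcp [ 0.5415 -0.4109  0.2316] graspz 0.060 jaw(mod180) -87.1 w 0.0598 F [-0.  -0.  -1.4] M [-0.01  0.01  0.  ] q [-0.75  0.76  1.56 -0.    0.81 -2.37] tiltq [-0.007  0.005]
```

View pics/s6.png

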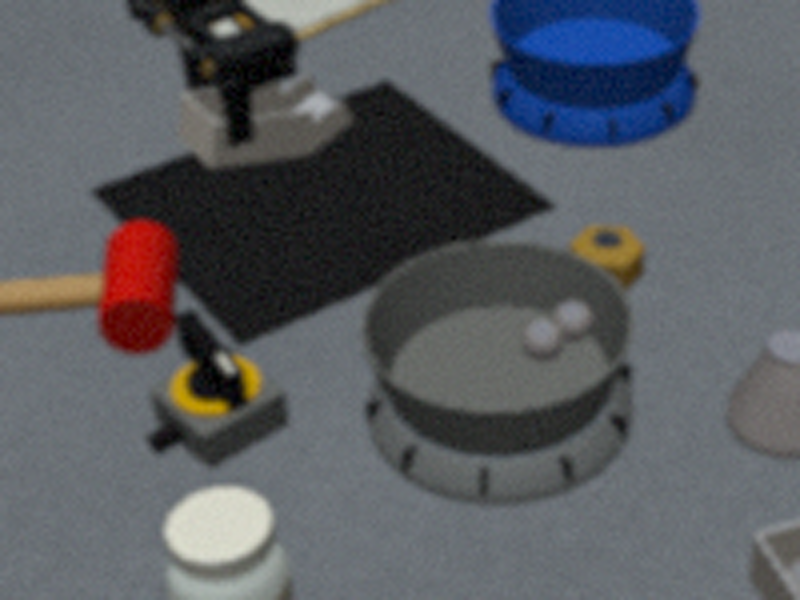

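The pan is levelling as planned, with about 20 deg left. I press it flat, then release with a small opening.

Emit:
{"op": "apply_moves", "data": {"moves": [[0.3, 0, -1.2, 0, 1], [0.3, 0, -1.0, 0, 1], [0.1, 0, -0.7, 0, 1], [0, 0, -0.2, 0, 1], [0, 0, 0, 0, 1], [0, 0, 0, 0, -0.2], [0, 0, 0, 0, -0.5], [0, 0, 0, 0, -0.55]]}}

```text
clock: 20.6
position: [0.5479, -0.4114, 0.2005]
orientation: [-0.025, 1.0, -0.007, 0.006]
wrist_force: [-0.2, -0.3, -0.2]
grip_width: 0.0724
```

Emit:
{"op": "apply_moves", "data": {"moves": [[0, 0, 0, 0, -0.55], [0, 0, 1, 0, -0.55], [0, 0, 2, 0, -0.55], [0, 0, 4, 0, -0.55], [0, 0, 5, 0, -0.55], [0, 0, 5, 0, -1], [-1, 5, 0, 0, -1], [-1, 5, 0, 0, -1]]}}

```text
clock: 21.6
position: [0.5261, -0.3108, 0.384]
orientation: [-0.023, 1.0, -0.01, 0.009]
wrist_force: [1.0, -0.1, 0.4]
grip_width: 0.0938
```

Run:
```python
from h import *
o=st(); c=cam('top'); pans(c); pans(c,.046)
P=cloud(c); z=P[...,2]; m=np.zeros((400,640),bool); m[140:275,400:530]=True
for b in blobs(c,m&(z>.028)&(z<.08),.046): print(np.round(b[:5],3))
```

```text
t21.60 tcp [ 0.5261 -0.3108  0.384 ] graspz 0.213 jaw(mod180) -87.3 w 0.0938 F [ 1.  -0.1  0.4] M [0.07 0.   0.01] q [-0.64  0.49  1.62 -0.01  1.   -2.26] tiltq [-0.01   0.009]
[  0.659  -0.261  97.639  34.923 -89.295]
```

Emit:
{"op": "apply_moves", "data": {"moves": [[-0.2, 5, 0, -0.03, -1], [-0.4, 5, 0, -0.03, -1], [-0.4, 5, 0, -0.03, -1], [-0.4, 5, 0, -0.03, -1], [-0.4, 5, 0, -0.03, -1], [-0.4, 5, 0, -0.03, -1], [-0.4, 5, 0, -0.03, -1], [-0.4, 5, 0, -0.03, -1]]}}

```text
clock: 22.65
position: [0.4905, 0.1053, 0.3976]
orientation: [0.101, 0.995, -0.012, 0.015]
wrist_force: [0.6, -0.1, -0.2]
grip_width: 0.0946
```

Emit:
{"op": "apply_moves", "data": {"moves": [[-0.4, 4, 0, -0.02, -1], [0, 3, 0, -0.02, -1], [0, 1.5, 0, 0, -1], [0, 0.5, 0, 0, -1], [0, 0, 0, 0, -1], [0, 0, 0, 0, -1], [0, 0, 0, 0, -1], [0, 0, 0, 0, -1]]}}

```text
clock: 23.65
position: [0.4849, 0.1981, 0.403]
orientation: [0.12, 0.992, -0.012, 0.018]
wrist_force: [0.2, -0.6, -0.1]
grip_width: 0.0949
```

```bash
sed -i 's/m=(zz>0.028)&(zz<0.06)&(S<60)/m=(zz>0.028)\&(zz<0.06)\&(S<60)/; s/amin=300/amin=40/' h.py
python3 - <<'E'
from h import *
st(); print('wrist'); w=cam('wrist'); pans(w); print('top'); c=cam('top'); pans(c); print('mat level'); pans(c,.046); save(w,'w7.png')
E
```

```text
t23.65 tcp [0.4849 0.1981 0.403 ] graspz 0.232 jaw(mod180) 76.2 w 0.0949 F [ 0.2 -0.6 -0.1] M [ 0.01  0.05 -0.01] q [ 0.27  0.35  1.81 -0.04  0.96 -1.04] tiltq [-0.012  0.018]
wrist
top
pan mid [ 0.513 -0.414] size [137.  67.] yaw 3.6 grip@42 [ 0.555 -0.411]
mat level
pan mid [ 0.513 -0.412] size [136.  67.] yaw 3.6 grip@42 [ 0.555 -0.41 ]
```

View pics/w7.png

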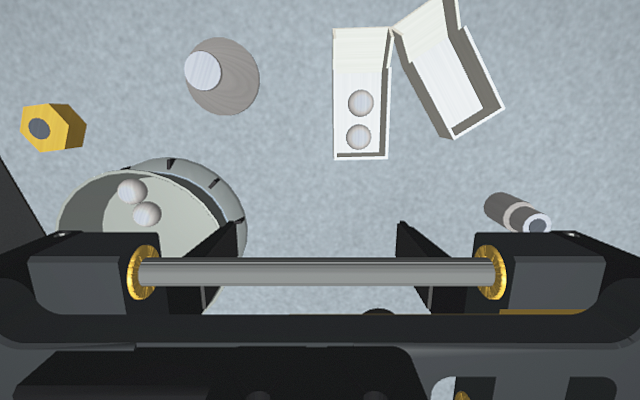

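The wrist view shows pan B at (360,95) with two balls. The empty pan has been knocked and now touches B at the spouts, (392,30). The first pan stands on the mat at (0.513,-0.413), yaw 3.6 deg. The two blobs merge, so I measure from the rear ends only.

```bash
cat >> h.py <<'E'
def rear(c,xmin,z=.042,hi=.06,amin=40):
    P=cloud(c); m=(P[...,2]>.028)&(P[...,2]<hi)&(P[...,0]>xmin)&(P[...,1]>.1)&(P[...,1]<.5)
    m&=cv2.cvtColor(c['img'],cv2.COLOR_RGB2HSV)[...,1]<60
    for k in cv2.findContours(m.astype(np.uint8),cv2.RETR_EXTERNAL,cv2.CHAIN_APPROX_NONE)[0]:
        if len(k)<60: continue
        p=plane(c,k[:,0,:],z)[:,:2]
        b=cv2.boxPoints(cv2.minAreaRect((p*1000).astype(np.float32)))/1000
        r=b[b[:,0].argsort()[-2:]]; f=b[b[:,0].argsort()[:2]]
        d=r.mean(0)-f.mean(0); yaw=np.degrees(np.arctan2(d[1],d[0])); L=np.linalg.norm(d); d/=L
        print('rear mid',r.mean(0).round(3),'width %.3f len %.3f'%(np.linalg.norm(r[0]-r[1]),L),'yaw %.1f'%yaw,'grip@42',(r.mean(0)-.018*d).round(3),'mid',(r.mean(0)-.06*d).round(3))
E
python3 - <<'E'
from h import *
w=cam('wrist')
for x in (.39,.40): rear(w,x)
E
```

```text
rear mid [0.595 0.389] width 0.040 len 0.038 yaw -41.6 grip@42 [0.582 0.401] mid [0.55  0.429]
rear mid [0.465 0.248] width 0.021 len 0.020 yaw 12.7 grip@42 [0.447 0.244] mid [0.406 0.235]
rear mid [0.43  0.253] width 0.020 len 0.022 yaw -11.9 grip@42 [0.413 0.257] mid [0.372 0.266]
rear mid [0.478 0.242] width 0.061 len 0.095 yaw -12.4 grip@42 [0.461 0.246] mid [0.42  0.255]
rear mid [0.472 0.372] width 0.065 len 0.097 yaw 19.5 grip@42 [0.455 0.366] mid [0.416 0.352]
rear mid [0.595 0.389] width 0.040 len 0.038 yaw -41.6 grip@42 [0.582 0.401] mid [0.55  0.429]
rear mid [0.465 0.248] width 0.021 len 0.020 yaw 12.7 grip@42 [0.447 0.244] mid [0.406 0.235]
rear mid [0.43  0.253] width 0.020 len 0.022 yaw -11.9 grip@42 [0.413 0.257] mid [0.372 0.266]
rear mid [0.478 0.242] width 0.061 len 0.086 yaw -12.4 grip@42 [0.461 0.246] mid [0.42  0.255]
rear mid [0.472 0.372] width 0.065 len 0.087 yaw 19.5 grip@42 [0.455 0.366] mid [0.416 0.352]
```

Add to h.py:
```python
from scipy.spatial.transform import Rotation as Ro
def gp():
    o=robot.get_obs(); z=Ro.from_quat(o['orientation']).as_matrix()[:,2]
    print('t%.1f'%o['clock'],'grasp',(o['position']+.1713*z).round(4),'toolz',z.round(3),'F',np.round(o['wrist_force'],1)); st()
```

```text
(no output)
```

Emit:
{"op": "apply_moves", "data": {"moves": [[-1, 2, -2, 0.01, -1], [-1, 2, -3, 0.01, -1], [-0.7, 1, -4, 0, -1], [-0.3, 0.3, -4, 0, -1], [0, 0, -2, 0, -1], [0, 0, -1, 0, -1], [0, 0, 0, 0, -1], [0, 0, 0, 0, -1]]}}

```text
clock: 24.8
position: [0.4542, 0.2529, 0.24]
orientation: [0.11, 0.994, -0.01, 0.02]
wrist_force: [0.8, 0.6, 0.2]
grip_width: 0.0953
```

```bash
python3 -c "from h import *; gp()"
```

```text
t24.8 grasp [0.4606 0.2487 0.0689] toolz [ 0.037 -0.025 -0.999] F [0.8 0.6 0.2]
t24.80 tcp [0.4542 0.2529 0.24  ] graspz 0.069 jaw(mod180) 77.4 w 0.0953 F [0.8 0.6 0.2] M [ 0.04  0.   -0.01] q [ 0.39  0.58  1.97 -0.07  0.56 -0.9 ] tiltq [-0.01  0.02]
```

Emit:
{"op": "apply_moves", "data": {"moves": [[0, -0.3, -1.5, 0, -1], [0, 0, -1.5, 0, -1], [0, 0, -0.9, 0, -1], [0, 0, -0.3, 0, -1], [0, 0, 0, 0, 0], [0, 0, 0, 0, 0.5], [0, 0, 0, 0, 1], [0, 0, 0, 0, 1]], "grip_force": 60}}

```text
clock: 25.8
position: [0.4546, 0.2497, 0.1966]
orientation: [0.11, 0.994, -0.01, 0.021]
wrist_force: [1.1, 0.9, -1.3]
grip_width: 0.0605
```

Emit:
{"op": "apply_moves", "data": {"moves": [[0, 0, 0, 0, 1], [0, 0, 1, 0, 1], [0, 0, 1, 0, 1], [0, 0, 2, 0, 1], [0, 0, 3, 0, 1], [0, 0, 3, 0, 1], [0, 0, 2, 0, 1], [0, 0, 0, 0, 1]]}}

```text
clock: 26.8
position: [0.4533, 0.2492, 0.3235]
orientation: [0.11, 0.994, -0.01, 0.021]
wrist_force: [0.3, 0.1, -3.7]
grip_width: 0.0597
```

```bash
python3 -c "from h import *; gp()"
```

```text
t26.8 grasp [0.4601 0.2452 0.1524] toolz [ 0.04  -0.024 -0.999] F [ 0.3  0.1 -3.7]
t26.80 tcp [0.4533 0.2492 0.3235] graspz 0.152 jaw(mod180) 77.4 w 0.0597 F [ 0.3  0.1 -3.7] M [ 0.08 -0.12 -0.01] q [ 0.38  0.44  1.92 -0.05  0.76 -0.93] tiltq [-0.01   0.021]
```

Emit:
{"op": "apply_moves", "data": {"moves": [[0, 0, 2, 0, 1], [0.5, -1, 0.5, 0.02, 1], [1, -2, 0, 0.03, 1], [1.3, -3, 0, 0.03, 1], [1.3, -3, 0, 0.03, 1], [1.3, -3, 0, 0.03, 1], [1.3, -3, 0, 0.03, 1], [1.3, -3, 0, 0.03, 1]]}}

```text
clock: 27.8
position: [0.5325, 0.0649, 0.3432]
orientation: [0.005, 1.0, -0.009, 0.018]
wrist_force: [-1.1, 0.3, -3.0]
grip_width: 0.0597
```

Emit:
{"op": "apply_moves", "data": {"moves": [[1.3, -2.5, 0, 0.02, 1], [0.8, -2, 0, 0, 1], [0.5, -1.5, 0, 0, 1], [0.3, -0.5, 0, 0, 1], [0, 0, 0, 0, 1], [0, 0, 0, 0, 1], [0, 0, 0, 0, 1], [0, 0, 0, 0, 1]]}}

```text
clock: 28.8
position: [0.5615, -0.0025, 0.3394]
orientation: [-0.005, 1.0, -0.008, 0.015]
wrist_force: [-0.1, 0.8, -3.2]
grip_width: 0.0596
```

```bash
python3 -c "from h import *; gp()"
```

```text
t28.8 grasp [ 0.5666 -0.0052  0.1682] toolz [ 0.029 -0.016 -0.999] F [-0.1  0.8 -3.2]
t28.80 tcp [ 0.5615 -0.0025  0.3394] graspz 0.168 jaw(mod180) -89.4 w 0.0596 F [-0.1  0.8 -3.2] M [ 0.03 -0.03  0.01] q [-0.12  0.47  1.79 -0.02  0.84 -1.69] tiltq [-0.008  0.015]
```

Emit:
{"op": "apply_moves", "data": {"moves": [[0.5, -0.2, 0, 0, 1], [0.3, -0.2, -0.3, 0, 1], [0, 0, 0, 0, 1], [0, 0, 0, 0, 1], [0, 0, 0, 0, 1], [0, 0, 0, 0, 1], [0, 0, 0, 0, 1], [0, 0, 0, 0, 1]]}}

```text
clock: 29.8
position: [0.57, -0.0066, 0.3362]
orientation: [-0.005, 1.0, -0.008, 0.015]
wrist_force: [-0.2, 0.4, -3.9]
grip_width: 0.0599
```

Run:
```python
from h import *
gp(); c=cam('scene'); save(c,'s8.png',(220,120,420,270),4)
```

```text
t29.8 grasp [ 0.5751 -0.0093  0.165 ] toolz [ 0.029 -0.016 -0.999] F [-0.2  0.4 -3.9]
t29.80 tcp [ 0.57   -0.0066  0.3362] graspz 0.165 jaw(mod180) -89.4 w 0.0599 F [-0.2  0.4 -3.9] M [ 0.07 -0.04 -0.  ] q [-0.13  0.49  1.78 -0.02  0.84 -1.7 ] tiltq [-0.008  0.015]
```

View pics/s8.png

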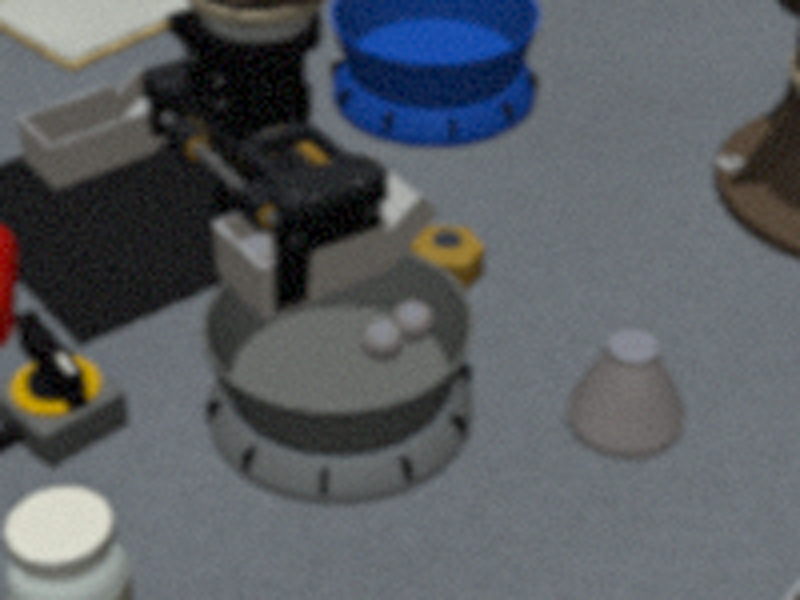

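Level, with the balls still at the rear. Now I pour.

Emit:
{"op": "apply_moves", "data": {"moves": [[0, 0, 0, 0, 1], [0, 0, 0, 0, 1], [0, 0, 0, 0, 1], [0, 0, 0, 0, 1], [0, 0, 0, 0, 1], [0, 0, 0, 0, 1], [0, 0, 0, 0, 1], [0, 0, 0, 0, 1]], "grip_force": 6.5}}

```text
clock: 30.85
position: [0.5701, -0.0066, 0.3368]
orientation: [-0.005, 1.0, -0.008, 0.015]
wrist_force: [-0.3, 0.7, -2.6]
grip_width: 0.0599
```

Run:
```python
from h import *
gp()
```

```text
t30.9 grasp [ 0.5754 -0.0093  0.1656] toolz [ 0.03  -0.016 -0.999] F [-0.3  0.7 -2.6]
t30.85 tcp [ 0.5701 -0.0066  0.3368] graspz 0.165 jaw(mod180) -89.4 w 0.0599 F [-0.3  0.7 -2.6] M [ 0.04  0.01 -0.01] q [-0.13  0.49  1.78 -0.02  0.84 -1.7 ] tiltq [-0.008  0.015]
```

Run:
```python
from h import *
c=cam('scene'); save(c,'s9.png',(220,120,420,270),4)
```

```text
(no output)
```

View pics/s9.png

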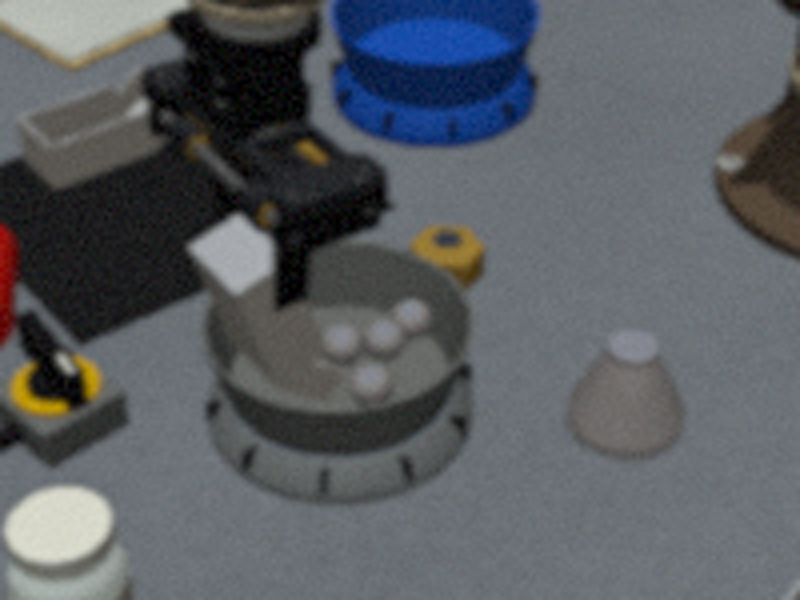

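All four balls are in the bowl, at (343,340), (383,335), (412,315) and (370,380). Next I set the second pan on the middle of the mat.

Emit:
{"op": "apply_moves", "data": {"moves": [[0, 0, 0, 0, 1], [0, 0, 1, 0, 1], [0, 0, 3, 0, 1], [0, 0, 4, 0, 1], [0, 0, 4, 0, 1], [-1, -2, 2, 0, 1], [-1.5, -4, 0, 0, 1], [-1.5, -4, 0, 0, 1]], "grip_force": 25}}

```text
clock: 31.9
position: [0.5284, -0.1065, 0.4858]
orientation: [-0.007, 1.0, -0.008, 0.017]
wrist_force: [0.3, -0.2, -1.5]
grip_width: 0.0602
```

Emit:
{"op": "apply_moves", "data": {"moves": [[-1.5, -4, 0, 0, 1], [-1.5, -4, 0, 0, 1], [-1.5, -4, 0, 0.01, 1], [-1.5, -3.5, 0, 0.01, 1], [-1, -2, 0, 0.02, 1], [-0.5, -1, 0, 0.02, 1], [0, 0, 0, 0, 1], [0, 0, 0, 0, 1]]}}

```text
clock: 32.9
position: [0.4478, -0.2984, 0.4918]
orientation: [-0.036, 0.999, -0.01, 0.019]
wrist_force: [-0.7, -0.7, -1.7]
grip_width: 0.0598
```

Run:
```python
from h import *
gp(); c=cam('scene'); P=cloud(c)
o=robot.get_obs(); h=o['position']-[0,0,.1713]
q=P.reshape(-1,3); q=q[(abs(q[:,0]-h[0])<.14)&(abs(q[:,1]-h[1])<.036)&(q[:,2]>.09)&(q[:,2]<h[2]+.03)]
print(len(q), q[q[:,2].argsort()[:4]].round(3))
```

```text
t32.9 grasp [ 0.4545 -0.3014  0.3207] toolz [ 0.04  -0.018 -0.999] F [-0.7 -0.7 -1.7]
t32.90 tcp [ 0.4478 -0.2984  0.4918] graspz 0.321 jaw(mod180) -85.8 w 0.0598 F [-0.7 -0.7 -1.7] M [0.06 0.11 0.05] q [-0.71  0.28  1.66  0.01  1.16 -2.36] tiltq [-0.01   0.019]
883 [[ 0.427 -0.275  0.203]
 [ 0.428 -0.279  0.205]
 [ 0.427 -0.276  0.206]
 [ 0.421 -0.279  0.207]]
```

Emit:
{"op": "apply_moves", "data": {"moves": [[-0.2, -1, -3, 0, 1], [-0.2, -0.8, -4, 0, 1], [0, -0.2, -4, 0, 1], [0, 0, -4, 0, 1], [0, 0, -2, 0, 1], [0, 0, -1, 0, 1], [0, 0, 0, 0, 1], [0, 0, 0, 0, 1]]}}

```text
clock: 33.95
position: [0.4461, -0.3148, 0.3097]
orientation: [-0.039, 0.999, -0.011, 0.022]
wrist_force: [-1.0, -0.1, -1.0]
grip_width: 0.06
```

```bash
python3 -c "from h import *; gp()"
```

```text
t34.0 grasp [ 0.4536 -0.3184  0.1386] toolz [ 0.044 -0.021 -0.999] F [-1.  -0.1 -1. ]
t33.95 tcp [ 0.4461 -0.3148  0.3097] graspz 0.138 jaw(mod180) -85.6 w 0.0600 F [-1.  -0.1 -1. ] M [ 0.06  0.08 -0.01] q [-0.74  0.49  1.86  0.02  0.74 -2.4 ] tiltq [-0.011  0.022]
```

Emit:
{"op": "apply_moves", "data": {"moves": [[0.4, -0.2, -1.2, 0, 1], [1.0, 0, -0.9, 0, 1], [1.5, 0, -0.7, 0, 1], [1.6, 0, -0.9, 0, 1], [1.5, 0, -1.5, 0, 1], [0.8, 0, -1.2, 0, 1], [0.8, 0, -0.8, 0, 1], [0, 0, 0, 0, 1]], "grip_force": 5}}

```text
clock: 34.95
position: [0.5285, -0.3168, 0.2337]
orientation: [-0.039, 0.999, -0.013, 0.023]
wrist_force: [0.4, 0.3, -0.8]
grip_width: 0.0603
```

```bash
python3 -c "from h import *; gp()"
```

```text
t35.0 grasp [ 0.5368 -0.3209  0.0627] toolz [ 0.048 -0.024 -0.999] F [ 0.4  0.3 -0.8]
t34.95 tcp [ 0.5285 -0.3168  0.2337] graspz 0.062 jaw(mod180) -85.6 w 0.0603 F [ 0.4  0.3 -0.8] M [ 0.03 -0.03  0.  ] q [-0.65  0.68  1.74  0.02  0.67 -2.31] tiltq [-0.013  0.023]
```

Emit:
{"op": "apply_moves", "data": {"moves": [[0.4, 0, -1.2, 0, 1], [0.3, 0, -1.1, 0, 1], [0.2, 0, -0.7, 0, 1], [0, 0, -0.3, 0, 1], [0, 0, 0, 0, 1], [0, 0, 0, 0, -0.2], [0, 0, 0, 0, -0.5], [0, 0, 0, 0, -0.5]]}}

```text
clock: 35.95
position: [0.5372, -0.3172, 0.1991]
orientation: [-0.038, 0.999, -0.013, 0.024]
wrist_force: [-0.1, 0.1, 0.8]
grip_width: 0.07
```

Emit:
{"op": "apply_moves", "data": {"moves": [[0, 0, 0, 0, -0.5], [0, 0, 1, 0, -0.5], [0, 0, 2, 0, -0.5], [0, 0, 4, 0, -0.5], [0, 0, 5, 0, -0.5], [0, 3, 5, 0, -1], [-0.5, 5, 0, 0, -1], [-0.5, 5, 0, 0, -1]]}}

```text
clock: 36.95
position: [0.5255, -0.1864, 0.3778]
orientation: [-0.036, 0.999, -0.014, 0.025]
wrist_force: [1.2, 0.5, 0.6]
grip_width: 0.0935
```

Run:
```python
from h import *
gp(); c=cam('top'); pans(c,.046)
```

```text
t37.0 grasp [ 0.5342 -0.1908  0.2068] toolz [ 0.051 -0.026 -0.998] F [1.2 0.5 0.6]
t36.95 tcp [ 0.5255 -0.1864  0.3778] graspz 0.206 jaw(mod180) -85.9 w 0.0935 F [1.2 0.5 0.6] M [ 0.09  0.01 -0.06] q [-0.46  0.42  1.77 -0.    0.9  -2.1 ] tiltq [-0.014  0.025]
pan mid [0.418 0.353] size [136.  63.] yaw 19.4 grip@42 [0.458 0.367]
pan mid [ 0.512 -0.412] size [135.  68.] yaw 3.4 grip@42 [ 0.554 -0.41 ]
```

Emit:
{"op": "apply_moves", "data": {"moves": [[-0.9, 5, 0, 0.02, -1], [-0.9, 5, 0, 0.02, -1], [-0.9, 5, 0, 0.02, -1], [-0.9, 5, 0, 0.03, -1], [-0.9, 5, 0, 0.03, -1], [-0.9, 5, 0, 0.03, -1], [-0.9, 5, 0, 0.03, -1], [-0.9, 5, 0, 0.03, -1]]}}

```text
clock: 38.0
position: [0.448, 0.229, 0.3843]
orientation: [-0.143, 0.989, -0.011, 0.03]
wrist_force: [0.9, -0.3, 0.4]
grip_width: 0.0951
```

Emit:
{"op": "apply_moves", "data": {"moves": [[-0.9, 5, 0, 0.03, -1], [-0.9, 4, 0, 0.03, -1], [-0.5, 3, 0, 0, -1], [0, 1.5, 0, 0, -1], [0, 0.5, 0, 0, -1], [0, 0, 0, 0, -1], [0, 0, 0, 0, -1], [0, 0, 0, 0, -1]]}}

```text
clock: 39.0
position: [0.4229, 0.3735, 0.3874]
orientation: [-0.175, 0.984, -0.01, 0.032]
wrist_force: [-0.3, -0.2, -0.4]
grip_width: 0.0951
```

Run:
```python
from h import *
gp(); w=cam('wrist'); print('w'); pans(w); c=cam('top'); print('top');pans(c,.046)
```

```text
t39.0 grasp [0.4343 0.3722 0.2165] toolz [ 0.066 -0.008 -0.998] F [-0.3 -0.2 -0.4]
t39.00 tcp [0.4229 0.3735 0.3874] graspz 0.216 jaw(mod180) -69.8 w 0.0951 F [-0.3 -0.2 -0.4] M [0.06 0.02 0.04] q [ 0.61  0.42  1.74 -0.06  0.93 -1.28] tiltq [-0.01   0.032]
w
pan mid [0.415 0.353] size [135.  61.] yaw 19.3 grip@42 [0.455 0.367]
top
pan mid [0.418 0.353] size [136.  63.] yaw 19.3 grip@42 [0.458 0.366]
pan mid [ 0.513 -0.412] size [136.  67.] yaw 3.6 grip@42 [ 0.555 -0.41 ]
pan mid [ 0.514 -0.321] size [136.  66.] yaw 4.9 grip@42 [ 0.556 -0.318]
```

Emit:
{"op": "apply_moves", "data": {"moves": [[-0.6, -0.8, -3, 0, -1], [-0.6, -0.8, -4, 0, -1], [-0.2, -0.2, -4, 0, -1], [0, 0, -3, 0, -1], [0, 0, -1, 0, -1], [0, 0, -0.5, 0, -1], [0, 0, 0, 0, -1], [0, 0, 0, 0, -1]], "grip_force": 60}}

```text
clock: 40.1
position: [0.4094, 0.3544, 0.2315]
orientation: [-0.174, 0.984, -0.008, 0.035]
wrist_force: [-0.1, -0.1, -0.4]
grip_width: 0.0955
```

```bash
python3 -c "from h import *; gp(); w=cam('wrist'); pans(w)"
```

```text
t40.1 grasp [0.4217 0.3537 0.0607] toolz [ 0.072 -0.004 -0.997] F [-0.1 -0.1 -0.4]
t40.10 tcp [0.4094 0.3544 0.2315] graspz 0.060 jaw(mod180) -69.9 w 0.0955 F [-0.1 -0.1 -0.4] M [ 0.04  0.05 -0.02] q [ 0.6   0.61  1.93 -0.08  0.54 -1.25] tiltq [-0.008  0.035]
```

Emit:
{"op": "apply_moves", "data": {"moves": [[0, 0.1, -1.3, 0, -1], [0, 0, -1.3, 0, -1], [0, 0, -0.7, 0, -1], [0, 0, 0, 0, -1], [0, 0, 0, 0, 0], [0, 0, 0, 0, 0.5], [0, 0, 0, 0, 1], [0, 0, 0, 0, 1]]}}

```text
clock: 41.15
position: [0.4094, 0.3555, 0.197]
orientation: [-0.174, 0.984, -0.008, 0.036]
wrist_force: [0.1, 0.8, 2.3]
grip_width: 0.0605
```

Emit:
{"op": "apply_moves", "data": {"moves": [[0, 0, 0, 0, 1], [0, 0, 2, 0, 1], [0, 0, 3, 0, 1], [0, 0, 5, 0, 1], [0, 0, 5, 0, 1], [0.5, -3, 3, -0.02, 1], [1, -5, 0, -0.03, 1], [1, -5, 0, -0.03, 1]]}}

```text
clock: 42.15
position: [0.4329, 0.2239, 0.382]
orientation: [-0.136, 0.99, -0.01, 0.035]
wrist_force: [1.6, -0.0, -2.7]
grip_width: 0.0599
```

```bash
python3 -c "from h import *; gp()"
```

```text
t42.1 grasp [0.4452 0.2222 0.2111] toolz [ 0.072 -0.01  -0.997] F [ 1.6 -0.  -2.7]
t42.15 tcp [0.4329 0.2239 0.382 ] graspz 0.211 jaw(mod180) -74.3 w 0.0599 F [ 1.6 -0.  -2.7] M [ 0.12  0.08 -0.08] q [ 0.35  0.32  1.93 -0.05  0.83 -1.47] tiltq [-0.01   0.035]
```

Emit:
{"op": "apply_moves", "data": {"moves": [[0.8, -5, 0, -0.03, 1], [0.8, -5, 0, -0.03, 1], [0.8, -5, 0, -0.03, 1], [0.8, -5, 0, -0.03, 1], [0.8, -5, 0, -0.02, 1], [0.8, -5, 0, -0.02, 1], [0.8, -5, 0, -0.02, 1], [0.5, -4, 0, 0, 1]]}}

```text
clock: 43.15
position: [0.4929, -0.1798, 0.3822]
orientation: [-0.044, 0.998, -0.013, 0.034]
wrist_force: [1.0, 1.1, -2.5]
grip_width: 0.0602
```

Emit:
{"op": "apply_moves", "data": {"moves": [[0.4, -3, 0, 0, 1], [0.2, -1, 0, 0, 1], [0, 0, 0, 0, 1], [0, 0, 0, 0, 1], [0, 0, 0, 0, 1], [0, 0, 0, 0, 1], [0, 0, 0, 0, 1], [0, 0, 0, 0, 1]]}}

```text
clock: 44.15
position: [0.4984, -0.22, 0.3817]
orientation: [-0.043, 0.998, -0.012, 0.033]
wrist_force: [0.4, -0.1, -1.7]
grip_width: 0.0599
```

```bash
python3 -c "from h import *; gp()"
```

```text
t44.1 grasp [ 0.5098 -0.2237  0.2108] toolz [ 0.067 -0.022 -0.998] F [ 0.4 -0.1 -1.7]
t44.15 tcp [ 0.4984 -0.22    0.3817] graspz 0.210 jaw(mod180) -85.0 w 0.0599 F [ 0.4 -0.1 -1.7] M [0.07 0.03 0.03] q [-0.54  0.4   1.8   0.02  0.88 -2.21] tiltq [-0.012  0.033]
```

Emit:
{"op": "apply_moves", "data": {"moves": [[0.4, -0.4, -3, 0, 1], [0.4, -0.4, -4, 0, 1], [0, 0, -4, 0, 1], [0, 0, -3, 0, 1], [0, 0, -1, 0, 1], [0, 0, 0, 0, 1], [0, 0, 0, 0, 1], [0, 0, 0, 0, 1]]}}

```text
clock: 45.15
position: [0.5073, -0.2285, 0.2312]
orientation: [-0.043, 0.998, -0.014, 0.036]
wrist_force: [0.4, -0.0, -2.6]
grip_width: 0.0602
```

```bash
python3 -c "from h import *; gp()"
```

```text
t45.1 grasp [ 0.5198 -0.2328  0.0604] toolz [ 0.073 -0.025 -0.997] F [ 0.4 -0.  -2.6]
t45.15 tcp [ 0.5073 -0.2285  0.2312] graspz 0.060 jaw(mod180) -85.0 w 0.0602 F [ 0.4 -0.  -2.6] M [ 0.1   0.08 -0.01] q [-0.54  0.62  1.9   0.03  0.54 -2.23] tiltq [-0.014  0.036]
```

Emit:
{"op": "apply_moves", "data": {"moves": [[0, 0, -1.3, 0, 1], [0, 0, -1.0, 0, 1], [0, 0, -0.6, 0, 1], [0, 0, -0.2, 0, 1], [0, 0, 0, 0, 1], [0, 0, 0, 0, 1], [0, 0, 0, 0, 1], [0, 0, 0, 0, 1]], "grip_force": 6}}

```text
clock: 46.15
position: [0.5075, -0.2286, 0.1992]
orientation: [-0.043, 0.998, -0.015, 0.037]
wrist_force: [-0.4, 0.4, 0.9]
grip_width: 0.0608
```

```bash
python3 -c "from h import *; gp()"
```

```text
t46.1 grasp [ 0.5204 -0.2331  0.0285] toolz [ 0.075 -0.027 -0.997] F [-0.4  0.4  0.9]
t46.15 tcp [ 0.5075 -0.2286  0.1992] graspz 0.028 jaw(mod180) -85.0 w 0.0608 F [-0.4  0.4  0.9] M [ 0.17  0.1  -0.01] q [-0.54  0.68  1.91  0.04  0.47 -2.23] tiltq [-0.015  0.037]
```

Emit:
{"op": "apply_moves", "data": {"moves": [[0, 0, 0, 0, -0.2], [0, 0, 0, 0, -0.5], [0, 0, 0, 0, -0.55], [0, 0, 1, 0, -0.55], [0, 0, 3, 0, -0.55], [0, 0, 5, 0, -0.55], [0, 0, 5, 0, -1], [1, 1, 3, -0.15, -1]]}}

```text
clock: 47.15
position: [0.5165, -0.2185, 0.3748]
orientation: [0.034, 0.999, -0.017, 0.035]
wrist_force: [-0.0, 0.4, -1.3]
grip_width: 0.0888
```

Emit:
{"op": "apply_moves", "data": {"moves": [[2, 1.2, 0, -0.18, -1], [2, 1.2, 0, -0.18, -1], [2, 1.2, 0, -0.18, -1], [2, 1.2, 0, -0.18, -1], [2, 1.2, 0, -0.18, -1], [2, 1.2, 0, -0.18, -1], [2, 1.2, 0, -0.18, -1], [1, 1, 0, -0.15, -1]]}}

```text
clock: 48.15
position: [0.6692, -0.1205, 0.3849]
orientation: [0.691, 0.722, -0.039, 0.019]
wrist_force: [0.8, -0.4, -0.0]
grip_width: 0.0952
```

Run:
```python
from h import *
gp(); w=cam('wrist'); c=cam('top'); print('top');pans(c,.046); save(w,'w10.png')
P=cloud(w); z=P[...,2]; V=w['img'].max(2)
m=(z>.062)&(z<.09)&(V<90)&(abs(P[...,0]-.69)<.07)&(abs(P[...,1]+.11)<.07)
for b in blobs(w,m,.077,amin=60): print('iso',np.round(b[:5],3),np.round(b[5]))
```

```text
t48.1 grasp [ 0.6645 -0.1346  0.2143] toolz [-0.027 -0.082 -0.996] F [ 0.8 -0.4 -0. ]
t48.15 tcp [ 0.6692 -0.1205  0.3849] graspz 0.214 jaw(mod180) 2.5 w 0.0952 F [ 0.8 -0.4 -0. ] M [0.01 0.04 0.05] q [-0.26  0.59  1.43 -0.1   1.13 -0.27] tiltq [-0.039  0.019]
top
pan mid [ 0.513 -0.413] size [136.  67.] yaw 3.1 grip@42 [ 0.555 -0.41 ]
pan mid [ 0.514 -0.321] size [136.  66.] yaw 4.9 grip@42 [ 0.556 -0.317]
iso [ 0.689 -0.112 83.132 16.547 89.76 ] [349. 159.]
```

View pics/w10.png

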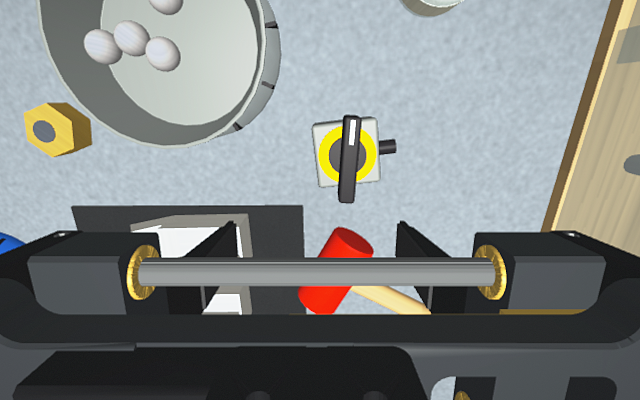

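The wrist view shows the isolator bar at (349,159), still OFF and upright in the image, with four balls in the bowl at the top left. I align with the handle, allowing for the slight tool tilt.

Emit:
{"op": "apply_moves", "data": {"moves": [[1.2, 1.2, -2, -0.02, -1], [1.2, 1.0, -3, -0.02, -1], [0.2, 0.2, -3, 0, -1], [0, 0, -3, 0, -1], [0, 0, -1.5, 0, -1], [0, 0, 0, 0, -1], [0, 0, 0, 0, -1], [0, 0, 0, 0, -1]], "grip_force": 40}}

```text
clock: 49.25
position: [0.6933, -0.0983, 0.2628]
orientation: [0.696, 0.717, -0.038, 0.021]
wrist_force: [-0.4, 0.2, -0.0]
grip_width: 0.0952
```

```bash
python3 -c "from h import *; gp()"
```

```text
t49.2 grasp [ 0.6894 -0.1126  0.0921] toolz [-0.023 -0.084 -0.996] F [-0.4  0.2 -0. ]
t49.25 tcp [ 0.6933 -0.0983  0.2628] graspz 0.091 jaw(mod180) 1.7 w 0.0952 F [-0.4  0.2 -0. ] M [-0.09  0.05 -0.02] q [-0.22  0.74  1.48 -0.11  0.92 -0.19] tiltq [-0.038  0.021]
```

Emit:
{"op": "apply_moves", "data": {"moves": [[0, 0.1, -1.3, -0.03, -1], [0, 0, -1.2, 0, -1], [0, 0, -0.3, 0, 0], [0, 0, 0, 0, 1], [0, 0, 0, 0, 1], [0, 0, 0, 0, 1], [0, 0, 0, 0, 1], [0, 0, 0, 0, 1]]}}

```text
clock: 50.25
position: [0.6934, -0.0972, 0.2341]
orientation: [0.707, 0.706, -0.038, 0.021]
wrist_force: [-0.4, 0.8, 0.3]
grip_width: 0.0402
```

```bash
python3 -c "from h import *; gp()"
```

```text
t50.2 grasp [ 0.6893 -0.1115  0.0634] toolz [-0.024 -0.083 -0.996] F [-0.4  0.8  0.3]
t50.25 tcp [ 0.6934 -0.0972  0.2341] graspz 0.063 jaw(mod180) -0.1 w 0.0402 F [-0.4  0.8  0.3] M [-0.1   0.07  0.02] q [-0.22  0.78  1.49 -0.11  0.88 -0.15] tiltq [-0.038  0.021]
```

Emit:
{"op": "apply_moves", "data": {"moves": [[0, 0, 0, 0, 1], [0, 0, 0, 0, 1], [0, 0, 0, 0, 1], [0, 0, 0, 0, 1], [0.15, -0.05, 0, -0.1, 1], [0.2, -0.1, 0, -0.15, 1], [0.2, -0.1, 0, -0.15, 1], [0.15, -0.15, 0, -0.15, 1]]}}

```text
clock: 51.25
position: [0.7015, -0.1012, 0.2343]
orientation: [0.876, 0.481, -0.041, 0.012]
wrist_force: [2.2, 0.7, -2.0]
grip_width: 0.016
```

Emit:
{"op": "apply_moves", "data": {"moves": [[0.15, -0.15, 0, -0.15, 1], [0.1, -0.2, 0, -0.15, 1], [0.1, -0.2, 0, -0.15, 1], [0.05, -0.2, 0, -0.15, 1], [0, -0.2, 0, -0.15, 1], [0, -0.2, 0, -0.15, 1], [0, -0.1, 0, -0.08, 1], [0, 0, 0, 0, 1]]}}

```text
clock: 52.25
position: [0.7053, -0.1148, 0.2344]
orientation: [0.999, -0.002, -0.044, -0.006]
wrist_force: [1.1, 1.9, -1.3]
grip_width: 0.0181
```

```bash
python3 -c "from h import *; gp()"
```

```text
t52.2 grasp [ 0.6902 -0.1126  0.0638] toolz [-0.088  0.013 -0.996] F [ 1.1  1.9 -1.3]
t52.25 tcp [ 0.7053 -0.1148  0.2344] graspz 0.063 jaw(mod180) 89.8 w 0.0181 F [ 1.1  1.9 -1.3] M [-0.41 -0.13  1.06] q [-0.25  0.8   1.43 -0.01  0.99  1.33] tiltq [-0.044 -0.006]
```

Emit:
{"op": "apply_moves", "data": {"moves": [[0, 0, 0, 0.08, 0.6], [0, 0, 0, 0.05, -1], [0, 0, 0, 0, -1], [0, 0, 0, 0, -1], [0, 0, 2, 0, -1], [0, 0, 4, 0, -1], [0, 0, 5, 0, -1], [0, 0, 5, 0, -1]]}}

```text
clock: 53.25
position: [0.7047, -0.1139, 0.399]
orientation: [0.997, 0.066, -0.047, -0.005]
wrist_force: [0.5, -0.4, -0.4]
grip_width: 0.0839
```

Emit:
{"op": "apply_moves", "data": {"moves": [[-1, 4, 0, 0, -1], [-2, 5, 0, 0, -1], [-2, 5, 0, 0, -1], [-2, 5, 0, 0, -1], [-2, 5, 0, 0, -1], [0, 3, 0, 0, -1], [0, 1, 0, 0, -1], [0, 0, 0, 0, -1]]}}

```text
clock: 54.25
position: [0.6087, 0.1724, 0.4169]
orientation: [0.997, 0.064, -0.036, -0.004]
wrist_force: [0.2, -0.5, -0.4]
grip_width: 0.0952
```

Run:
```python
from h import *
gp(); c=cam('top'); pans(c,.046); save(c,'top11.png',(130,50,550,350),1.9)
P=cloud(c); z=P[...,2]; m=np.zeros((400,640),bool); m[110:155,370:405]=True
for b in blobs(c,m&(z>.055),.077,amin=20): print('iso',np.round(b[:5],3))
for zz in (0.004,):
  print('pan floor depth z', [P[int(v),int(u),2].round(3) for u,v in [proj(c,[.513,-.412,.007]),proj(c,[.514,-.321,.007]),proj(c,[.515,-.232,.007])]])
```

```text
t54.2 grasp [0.5963 0.1731 0.246 ] toolz [-0.073  0.004 -0.997] F [ 0.2 -0.5 -0.4]
t54.25 tcp [0.6087 0.1724 0.4169] graspz 0.246 jaw(mod180) -82.7 w 0.0952 F [ 0.2 -0.5 -0.4] M [-0.04  0.13  0.01] q [0.17 0.5  1.51 0.02 1.2  1.61] tiltq [-0.036 -0.004]
pan mid [ 0.513 -0.412] size [136.  67.] yaw 3.6 grip@42 [ 0.555 -0.409]
pan mid [ 0.514 -0.321] size [136.  66.] yaw 4.7 grip@42 [ 0.556 -0.318]
pan mid [ 0.517 -0.231] size [136.  64.] yaw 4.9 grip@42 [ 0.559 -0.228]
iso [ 0.689 -0.11  86.616 19.203  9.378]
pan floor depth z [np.float64(0.006), np.float64(0.005), np.float64(0.01)]
```

View pics/top11.png

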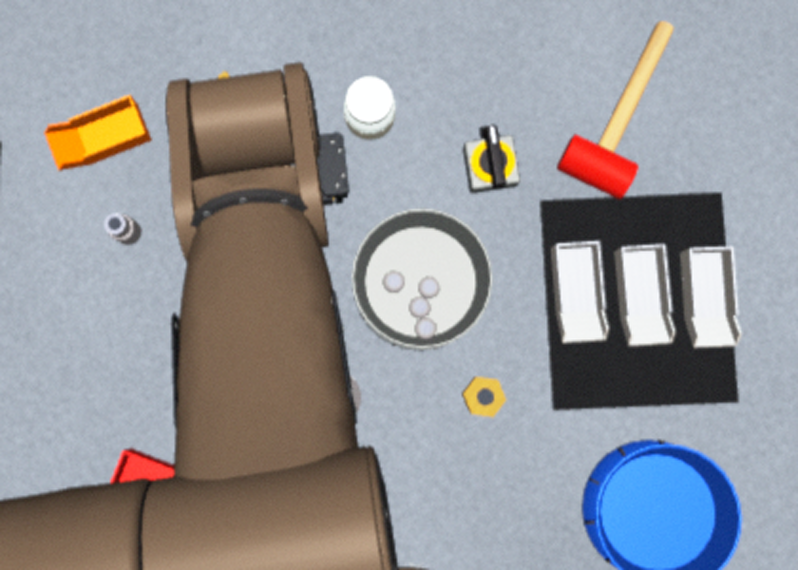

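The top view shows four balls in the grey bowl at (394,281), (428,286), (420,306) and (426,327). Three empty pans stand on the mat, and the isolator bar is back at 9.4 deg, its starting (ON) angle. I'm handing in.

```bash
python3 -c "from plant import robot; print(robot.sign_off())"
```

```text
the job is handed in; nothing more can be done
None
```

I switched the isolator off and poured both loaded pans, two balls each, low over the grey bowl. I did this by easing the grip so the pan tipped spout-down. All three pans are now on the mat, the isolator is back on, and the job is handed in; no verdict was reported.

**Last checks**
- **Balls:** all four are in the bowl. The third pan was empty from the start.
- **Pans:** their middles are at (0.513, -0.412), (0.514, -0.321) and (0.517, -0.231), about 90 mm apart and inside the mat's outline. The pan-floor depth readings (5–10 mm) fit pans lying flat on the mat. I did not measure the tilt angles.
- **Isolator:** the bar measured 9.4°, the same as at the start (ON).
- **Robot:** the hand is clear, with the grasp point about 0.25 m above the counter.
- **Other things on the counter:** I touched none of them. I did not re-measure their positions, and the arm hid the cone and gauge in the last picture.

**What did not go to plan**
- The empty pan was knocked several centimetres aside mid-run, so I found it again before gripping it.
- The tool drifted up to about 5° off vertical, so from the second pan on I worked out the grasp points allowing for that.

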